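# Fit the screen-arm spigot into the desk foot of a nurses' station

## Robot

A 6-joint arm with a two-finger parallel gripper is mounted at the origin on the work surface. World frame = base frame: x ahead of the robot, y to its left, z up, the work surface at z = 0. Lengths are in m, angles in rad, forces in N, time in s.
With the tool pointing down it reaches from about 0.275 to 1 m from the base axis. Payload 8.4 kg.
Tool frame: the origin (TCP) lies on the centre line of the jaws, within the pads' length; the fingertips stand 17 mm ahead of it and the grasp point (between the pads) lies 2 mm behind it (bot.tcp_to_tips is the y of the fingertips in the tool frame, in m); y points along the fingers, z is the direction in which the jaws open and shut, and the axes are right-handed (so a half turn about y gives the same grasp; the last joint's range is limited). The gripper opens to 85 mm and grips with 20 to 120 N. Pads are 22 mm wide; open, the fingers measure 114 mm over their backs; the gripper's body (76 mm by 85 mm) begins 54 mm behind the grasp point. The pads swing forward as they close: fully open they stand 13 mm farther back than shut.
Start: joints at [1.283, 0.353, 1.633, -0, 1.155, -0.002], TCP at [0.176, 0.6, 0.248] pointing down, gripper open.
Joint ranges: [-2.63, 2.63], [-0.92, 2.1], [0.06, 2.66], [-1.3, 4.44], [0, 2.69], [-3.02, 3.02]. Speed limits (rad/s): [2.22, 2.22, 2.79, 3.14, 3.14, 3.14].

## Interface

Orientations are given as a unit quaternion [x, y, z, w].
In Python, from workcell import bot, hand, kinematics, get_obs, vision, hand_in gives the robot as it stands. The module is installed in compiled form; this text tells all that it offers. Calls block until the motion is done:
- bot.reach(position, orientation): joint-space move of the TCP to a pose.
- bot.servo_line(position, ori=None, velocity=0.15): straight line of the TCP; ori=None keeps the orientation; velocity is the mean speed in m/s.
- bot.goto_joints(angles): joint-space move.
- hand.move_gripper(opening, strength=None): finger opening in m; strength is the grip in N (None keeps the last); returns when the fingers have stopped.
- bot.dwell(seconds).
- kinematics.solve_ik(position, orientation): joint angles nearest the present ones, or None.
- get_obs(): the state.
- vision.read_camera(name): name is "side" or "top" or "wrist"; returns a dict with "frame" (480x640x3 uint8, red, green, blue), "intrinsics" (3x3 intrinsics, pixels), "dist" ([k1, k2, p1, p2, k3] as OpenCV has them; the pictures are not rectified), "view" (4x4, takes a point from world to camera coordinates). Camera axes: x right, y down, z forward; pixel columns grow to the right and rows downward; lengths in m; the calibration is good to about 2 mm. A picture is of the moment at which its call begins. There is no depth.
A pose or a line that the arm cannot do raises bot.IKError and nothing moves.
- hand_in(): hands the job in, once; it reports no verdict.
The state is a dict: "time_s": time; "joint_pos": joint angles; "joint_vel": joint speeds; "joint_efforts": joint torques, N m; "position": TCP position; "orientation": TCP orientation; "wrist_force": force on the tool from outside, world axes, zero at the start; "ft_torque": the same for the moment, N m; "gripper_width": finger opening in m.
Only numpy, scipy, OpenCV 4.12 (cv2) and the standard library are available. Lean on these libraries where they do the work, as an engineer would, in place of code of your own. Each camera call takes 0.05 s, during which the arm holds its last target. There are 200 camera calls.

## Task

Take the blue-capped metal spigot out of its white holder and lower its tapered shank into the socket of the grey desk foot, turning it by feel until the flat tang drops into the hidden slot at the bottom. Let go of it there, with its collar still a little proud of the foot, then tap it down from above until the taper locks with the collar sitting on the foot. Leave the carton, the stapler and the mouse where they are.

Things in the scene. Friction and masses are not known exactly. Their poses are not given: they have to be found in the camera images.
- post_mid (a point): centre of the grip barrel of the spigot, a loose metal post 110 mm tall, 0.2 kg, starting upright in the holder. Barrel: bare, round, 26 mm in diameter, 46 mm long. This point is 84 mm above the post's bottom, 32 mm above the underside of its dark collar, 26 mm below the top of its flat blue cap (26 mm in diameter, 6 mm thick). z points up along the post, x along the wide side of its tang
- post_collar (a point): on the spigot's axis, at the underside of its collar (42 mm in diameter, 6 mm thick). Below the collar: a round taper 34 mm long, 24 mm in diameter at the top, 17 mm at its lower end, then a flat tang 12 mm wide (along x), 6 mm thick (along y), 18 mm long. Axes as for post_mid
- holder: fixed white holder block, 85 mm square, 62 mm high, with a blue base; origin at the centre of its underside. The spigot hangs in its central 28 mm hole with the collar resting on the block's top
- socket_rim (a point): centre of the taper socket's mouth, 30 mm wide, in the top face of the fixed grey desk foot (110 mm along x, 90 along y, 62 high; z up). At home the collar's underside rests on this rim. Below the mouth four sprung brass jaws form the taper; they hold the spigot by friction
- foot: the desk foot, origin at the centre of its underside. 36 mm below the rim the socket has a steel floor with a straight slot, 8.5 mm wide and deep enough, for the tang. The slot is fixed at an unknown angle, up to 0.65 rad either way from the foot's x axis. With the tang standing on this floor off the slot, the collar is 16 mm above the rim
- post: the spigot, origin at the bottom of its tang. With the tang turned to within 0.2 rad of the slot, it drops freely until the jaws take hold, the collar about 9 mm above the rim; there it stands alone. A downward push rising to about 10 to 25 N drives it home from there
- carton_mid (a point): centre of a loose white and green medicine carton lying flat, 120 x 70 x 45 mm: bystander
- stapler_mid (a point): centre of a loose red stapler, 130 x 34 x 48 mm: bystander
- mouse_mid (a point): centre of a loose black computer mouse, 100 x 60 x 34 mm: bystander
There are look-alikes about, which are no part of the job. Of the things that look like the foot, the larger one is meant.

How it is judged:
On the way, in this order (a step that is already met when the one before it is completed fails the run):
1. the spigot stands alone in the socket with its tang in the slot, let go, its collar 2.5 to 12.5 mm above the rim (z of post_collar in the frame of socket_rim between 0.0025 and 0.0125 m and horizontal distance between post_collar and socket_rim below 0.006 m and angle between post_mid's own z axis and vertical below 0.15 rad and contact force between the fingers and post below 0.1 N), for 0.2 s.
2. the spigot is driven home: collar within 1.5 mm of the rim (z of post_collar in the frame of socket_rim below 0.0015 m and horizontal distance between post_collar and socket_rim below 0.003 m), for 0.1 s.
At the end, for the whole second after the job is handed in: the spigot stands at rest in the foot's socket, upright within 0.05 rad and centred within 3 mm, its collar down to within 1.5 mm of the rim (all of step 2 and angle between post_mid's own z axis and vertical below 0.05 rad and linear speed of post below 0.01 m/s); the robot touches nothing.
It fails at once if a bystander (carton, stapler or mouse) is moved more than 25 mm (distance of any of carton_mid, stapler_mid, mouse_mid from where it was at the start of the episode above 0.025 m).
It also fails if it takes over 54 s, if anything falls off the work surface, if the arm or the gripper's body presses on something with over 40 N, if the wrist force passes 120 N, or if a joint passes its speed limit or range.

## Working session

There is one attempt and no reset: what is moved stays moved. The work goes in short steps, each a Python script; the robot and the scene stay as the last script left them, time stands still between calls to the robot, and variables do not carry over. Pictures are saved under pics/ and viewed, about 8 in all and at most 12, crops included, and the job is handed in when it is done.

```bash
mkdir -p pics; python3 - <<'E'
from workcell import bot, hand, kinematics, get_obs, vision
import cv2, numpy as np, pickle
d={}
for n in ("top","side"):
    r=vision.read_camera(n); d[n]=r
    cv2.imwrite(f"pics/{n}0.png",r["frame"][:,:,::-1]); print(n,r["intrinsics"].tolist(),r["dist"],np.round(r["view"],4).tolist())
pickle.dump(d,open("cam0.pkl","wb"))
o=get_obs(); print(o)
E
```

```text
top [[565.2612860241729, 0.0, 318.5780180819382], [0.0, 565.2612860241729, 238.6230964124326], [0.0, 0.0, 1.0]] [-0.01837502  0.          0.          0.          0.        ] [[-0.0628, -0.998, 0.0047, 0.0931], [-0.975, 0.0603, -0.214, 0.6066], [0.2132, -0.0181, -0.9768, 1.1045], [0.0, 0.0, 0.0, 1.0]]
side [[496.97918969496595, 0.0, 312.5500009507804], [0.0, 496.97918969496595, 245.21741773190803], [0.0, 0.0, 1.0]] [-0.1103262  0.         0.         0.         0.       ] [[0.7655, -0.6434, -0.0097, -0.4302], [-0.4737, -0.5533, -0.6852, 0.3786], [0.4354, 0.5291, -0.7283, 0.8006], [0.0, 0.0, 0.0, 1.0]]
{'time_s': 0.1, 'joint_pos': array([ 1.28259088e+00,  3.53595710e-01,  1.63402405e+00,  2.89458332e-05,
        1.15519533e+00, -2.39536915e-03]), 'joint_vel': array([-0.0015852 ,  0.00030722, -0.00409918, -0.0005084 ,  0.00018238,
       -0.00016747]), 'joint_efforts': array([ 3.65737988e-04, -6.06362128e+01, -3.42821503e+01,  1.49622388e-04,
        4.00917386e-03, -3.90085779e-05]), 'position': array([0.17608879, 0.59928029, 0.24764151]), 'orientation': array([ 0.70032441, -0.10078145,  0.10063777, -0.69947184]), 'wrist_force': array([-0.48391532, -0.55366308,  0.21217376]), 'ft_torque': array([ 0.04028479,  0.04292952, -0.02358235]), 'gripper_width': 0.08552959308904048}
```

View pics/top0.png

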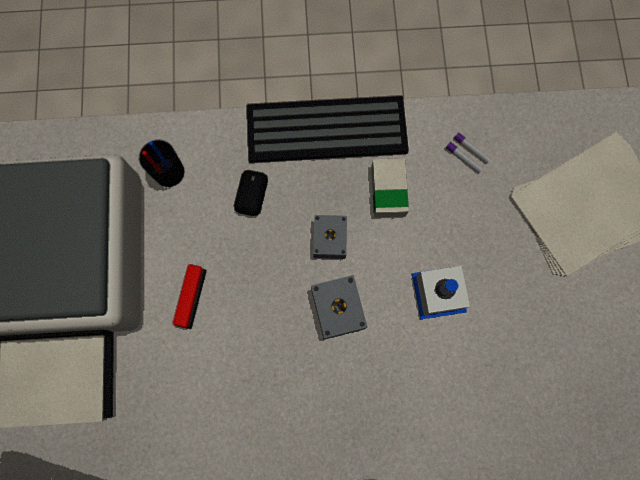

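View pics/side0.png

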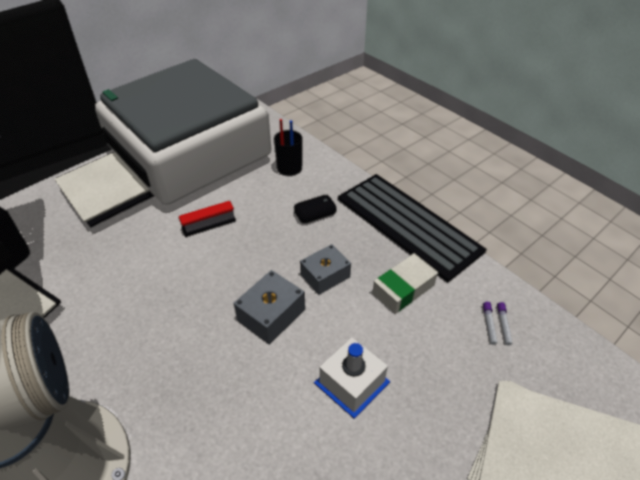

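The top view shows the large foot at about (338,306), with the smaller look-alike at (329,236). The blue cap is at about (447,287) and the holder at (443,292). The side view has the foot at (270,300) and the cap at (355,350).

```bash
cat > h.py <<'E'
import cv2, numpy as np
def ray(c,uv):
    p=cv2.undistortPoints(np.array(uv,float).reshape(-1,1,2),c["intrinsics"],c["dist"]).reshape(-1,2)
    R=c["view"][:3,:3];t=c["view"][:3,3]
    return -R.T@t,(np.c_[p,np.ones(len(p))])@R
def onplane(c,uv,z):
    o,d=ray(c,uv); return o+d*((z-o[2])/d[:,2])[:,None]
def tri(c1,u1,c2,u2):
    o1,d1=ray(c1,u1);o2,d2=ray(c2,u2);d1=d1[0];d2=d2[0]
    s=np.linalg.lstsq(np.c_[d1,-d2],o2-o1,rcond=None)[0]
    a=o1+s[0]*d1;b=o2+s[1]*d2; return (a+b)/2,np.linalg.norm(a-b)
def blobs(mask,roi=None,amin=30):
    m=mask.astype(np.uint8)
    if roi: k=np.zeros_like(m);x0,y0,x1,y1=roi;k[y0:y1,x0:x1]=1;m=m*k
    cs,_=cv2.findContours(m,cv2.RETR_EXTERNAL,cv2.CHAIN_APPROX_NONE)
    return sorted([c for c in cs if cv2.contourArea(c)>amin],key=cv2.contourArea,reverse=True)
E
python3 - <<'E'
import pickle
from h import *
d=pickle.load(open("cam0.pkl","rb"))
roi={"top":dict(foot=(300,268,375,345),post=(405,260,475,325)),"side":dict(foot=(228,262,312,345),post=(310,335,395,420))}
out={}
for n in("top","side"):
    c=d[n];f=c["frame"];hsv=cv2.cvtColor(f,cv2.COLOR_RGB2HSV);H,S,V=cv2.split(hsv)
    blue=(H>100)&(H<130)&(S>150)&(V>60)
    for b in blobs(blue,roi[n]["post"],10):
        print(n,"blue",cv2.contourArea(b),cv2.boundingRect(b),cv2.minEnclosingCircle(b))
    r=roi[n]["foot"]; brass=(H>10)&(H<30)&(S>100)
    x0,y0,x1,y1=r; ys,xs=np.nonzero(brass[y0:y1,x0:x1]); print("brass",xs.mean()+x0,ys.mean()+y0,len(xs))
    print("V foot row",f[(y0+y1)//2,x0:x1:4].tolist())
    cv2.imwrite(f"pics/{n}_crop.png",cv2.resize(f[y0:y1,x0:x1,::-1],None,fx=5,fy=5,interpolation=cv2.INTER_NEAREST))
a=cv2.imread("pics/top_crop.png");f=d["top"]["frame"];x0,y0,x1,y1=roi["top"]["post"]
b=cv2.resize(f[y0:y1,x0:x1,::-1],None,fx=5,fy=5,interpolation=cv2.INTER_NEAREST)
o=np.zeros((400,800,3),np.uint8);o[:a.shape[0],:a.shape[1]]=a;o[:b.shape[0],400:400+b.shape[1]]=b
cv2.imwrite("pics/crops.png",o)
E
```

```text
top blue 205.5 (412, 272, 55, 47) ((439.0, 292.5), 32.73005676269531)
top blue 111.0 (445, 279, 13, 13) ((450.6803283691406, 285.38525390625), 6.52280330657959)
brass 338.75 305.67105263157896 76
V foot row [[134, 130, 124], [143, 142, 129], [144, 138, 130], [68, 70, 64], [62, 65, 64], [78, 85, 85], [86, 90, 93], [82, 86, 86], [136, 98, 25], [80, 83, 84], [28, 27, 31], [115, 81, 23], [80, 81, 85], [78, 82, 83], [82, 85, 86], [75, 78, 80], [150, 142, 133], [138, 131, 123], [135, 131, 124]]
side blue 311.0 (315, 379, 74, 38) ((351.5, 382.0), 36.5137939453125)
side blue 121.0 (349, 344, 13, 13) ((355.0, 350.0), 6.708303928375244)
brass 268.8974358974359 297.52564102564105 78
V foot row [[169, 164, 161], [156, 152, 150], [83, 86, 90], [62, 64, 68], [97, 101, 106], [98, 102, 108], [98, 102, 107], [98, 102, 108], [99, 103, 109], [116, 108, 97], [82, 80, 78], [99, 96, 89], [100, 104, 109], [99, 104, 109], [100, 105, 111], [100, 105, 110], [68, 71, 75], [42, 43, 46], [41, 43, 46], [83, 83, 83], [178, 174, 170]]
```

View pics/crops.png

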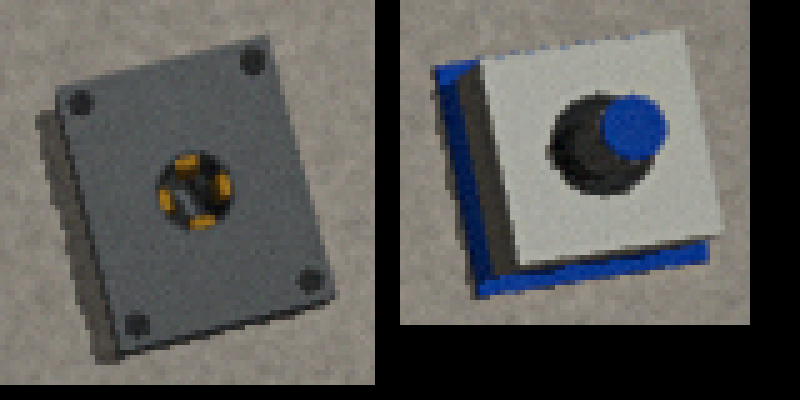

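The crop shows the four screw heads and the round socket with brass jaws at about (338.8,306). The blue cap is at (451,285). I'll turn these into points next.

```bash
python3 - <<'E'
import pickle
from h import *
d=pickle.load(open("cam0.pkl","rb"));T=d["top"];S=d["side"]
np.set_printoptions(precision=4,suppress=True)
sc=np.array([[80,103],[253,62],[310,280],[137,325]])/5+[300,268]-.4
P=onplane(T,sc,.062);print("screws",P,"ctr",P.mean(0)); 
print("sides",[np.linalg.norm(P[i]-P[i-1]) for i in range(4)])
e=(P[0]-P[3])+(P[1]-P[2]);print("foot yaw",np.arctan2(e[1],e[0]))
co=np.array([[58,88],[267,38],[333,297],[120,355]])/5+[300,268]-.4
P=onplane(T,co,.062);print("corners ctr",P.mean(0),[np.linalg.norm(P[i]-P[i-1]) for i in range(4)])
m=np.array([[196,191]])/5+[300,268]-.4
print("mouth top",onplane(T,m,.062),onplane(T,[[338.75,305.7]],.058),"side",onplane(S,[[268.9,297.5]],.058))
print("tri socket",tri(T,m,S,[[268.9,297.0]]))
cap=[]
for c,r in((T,(440,274,462,296)),(S,(344,338,366,362))):
    H,s,V=cv2.split(cv2.cvtColor(c["frame"],cv2.COLOR_RGB2HSV))
    ys,xs=np.nonzero(((H>100)&(H<130)&(s>150)&(V>60))[r[1]:r[3],r[0]:r[2]]);cap.append([[xs.mean()+r[0],ys.mean()+r[1]]])
print(cap,"tri cap",tri(T,cap[0],S,cap[1]),onplane(T,cap[0],.1195),onplane(S,cap[1],.1175))
hc=np.array([[480,60],[683,30],[722,234],[520,265]])/5-[80,0]+[405,260]-.4
P=onplane(T,hc,.062);print("holder",P.mean(0),[np.linalg.norm(P[i]-P[i-1]) for i in range(4)],np.arctan2(*(P[0]-P[3])[1::-1]))
E
```

```text
screws [[ 0.5092  0.0676  0.062 ]
 [ 0.5216 -0.004   0.062 ]
 [ 0.432  -0.0203  0.062 ]
 [ 0.4185  0.0504  0.062 ]] ctr [0.4703 0.0234 0.062 ]
sides [np.float64(0.09229766006722785), np.float64(0.07269116782685281), np.float64(0.09105414096484969), np.float64(0.07192384627015844)]
foot yaw 0.18425960965602067
corners ctr [0.4697 0.0237 0.062 ] [np.float64(0.11029680926699399), np.float64(0.08799405054963169), np.float64(0.108043686170666), np.float64(0.08866889084247165)]
mouth top [[0.4705 0.023  0.062 ]] [[0.4711 0.0229 0.058 ]] side [[0.4705 0.0238 0.058 ]]
tri socket (array([0.4705, 0.023 , 0.0605]), np.float64(0.0004722487096535935))
[[[np.float64(451.015503875969), np.float64(285.1860465116279)]], [[np.float64(354.9785714285714), np.float64(349.8071428571429)]]] tri cap (array([ 0.4917, -0.1957,  0.1151]), np.float64(2.3715896497924778e-05)) [[ 0.4912 -0.1946  0.1195]] [[ 0.4906 -0.1967  0.1175]]
holder [ 0.4913 -0.1955  0.062 ] [np.float64(0.08481388623866769), np.float64(0.08520987817107732), np.float64(0.08463019072412001), np.float64(0.08360595406070244)] 0.09127750985046901
```

Socket is (0.4704, 0.0233), and two views agree within 1 mm. Foot yaw is about 0.18 and the cap is at (0.4915, -0.196); all sizes match. Before gripping, I'll look into the socket with the wrist camera.

```bash
cat >> h.py <<'E'
from scipy.spatial.transform import Rotation as Ro
SOCK=np.array([.4704,.0233]);POST=np.array([.4914,-.1956]);FYAW=.184
def q(a):
    c,s=np.cos(a),np.sin(a)
    return Ro.from_matrix(np.array([[s,0,c],[-c,0,s],[0,-1,0]])).as_quat()
def yaw(quat): return np.arctan2(*Ro.from_quat(quat).as_matrix()[1::-1,2])
E
python3 - <<'E'
from workcell import bot, hand, kinematics, get_obs, vision
from h import *; import pickle
o=get_obs();print("yaw0",yaw(o["orientation"]),bot.tcp_to_tips)
for a in(-1.57,-1,-.5,0,.5,1,1.57,2.2,3.14,-2.2):
    j=kinematics.solve_ik([*SOCK,.2],q(a)); k=kinematics.solve_ik([*POST,.2],q(a))
    print(a,None if j is None else np.round(j,2),None if k is None else np.round(k[5],2))
r=vision.read_camera("wrist");V=r["view"];R=Ro.from_quat(o["orientation"]).as_matrix()
C=-V[:3,:3].T@V[:3,3];print("cam in tool",R.T@(C-o["position"]),"fwd in tool",R.T@V[2,:3],"right",R.T@V[0,:3],r["intrinsics"][0,0])
E
```

```text
yaw0 1.2849745680362297 0.017
-1.57 [ 0.05  0.17  2.   -0.    0.97  1.62] 1.19
-1 [ 0.05  0.17  2.   -0.    0.97  1.05] 0.62
-0.5 [ 0.05  0.17  2.   -0.    0.97  0.55] 0.12
0 [ 0.05  0.17  2.   -0.    0.97  0.05] -0.38
0.5 [ 0.05  0.17  2.   -0.    0.97 -0.45] -0.88
1 [ 0.05  0.17  2.   -0.    0.97 -0.95] -1.38
1.57 [ 0.05  0.17  2.   -0.    0.97 -1.52] -1.95
2.2 [ 0.05  0.17  2.   -0.    0.97 -2.15] -2.58
3.14 None 2.76
-2.2 [ 0.05  0.17  2.   -0.    0.97  2.25] 1.82
cam in tool [-0.07450274 -0.12523421 -0.00095038] fwd in tool [2.96251734e-01 9.55109728e-01 5.63706135e-04] right [-6.43013669e-04 -3.90753072e-04  9.99999717e-01] 349.69940226261775
```

```bash
python3 - <<'E'
from workcell import bot, hand, kinematics, get_obs, vision
from h import *; import pickle
f=np.array([.29625,.95511,0]);z=np.array([0,0,1.]);T=np.c_[f,z,np.cross(f,z)]
for a in (0,.5,-.5,1,-1,1.57,-1.57):
    W=np.c_[[0,0,-1.],[np.cos(a),np.sin(a),0],np.cross([0,0,-1.],[np.cos(a),np.sin(a),0])]
    R=W@T.T; p=np.array([*SOCK,.062+.2])-R@np.array([-.0745,-.1252,-.001])
    j=kinematics.solve_ik(p,Ro.from_matrix(R).as_quat()); print(a,p,j)
    if j is not None: break
bot.goto_joints(j)
r=vision.read_camera("wrist");pickle.dump(r,open("w.pkl","wb"))
K=r["intrinsics"];X=r["view"]@[*SOCK,.026,1];u=(K@(X[:3]/X[2]));print(u,get_obs()["time_s"])
x,y=int(u[0]),int(u[1]);cr=r["frame"][max(0,y-50):y+50,max(0,x-60):x+60,::-1]
cr=cv2.resize(cr,None,fx=6,fy=6,interpolation=cv2.INTER_CUBIC)
cv2.imwrite("pics/w1.png",cv2.convertScaleAbs(cr,alpha=1.6,beta=15))
V=r["view"];print("right",V[0,:3],"down",V[1,:3])
E
```

```text
0 [ 0.4714     -0.01076519  0.1203496 ] [-0.22681651  0.33399978  2.04990641  0.38873268  0.86579505 -0.49652671]
[316.83366818 248.38144751   1.        ] 2.65
right [0.99999724 0.00173764 0.0015812 ] down [ 0.00173969 -0.99999765 -0.00129343]
```

View pics/w1.png

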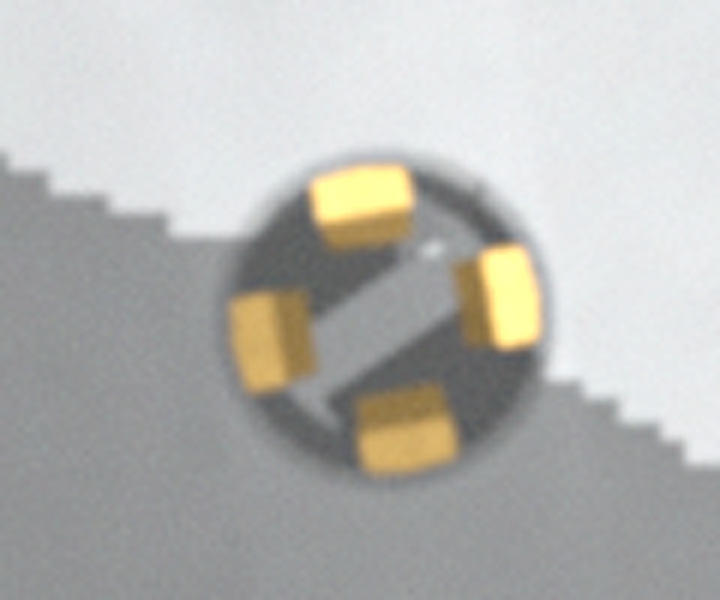

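The slot is plainly visible: its edges run from (330,398) to (460,305), so with image right = +x and up = +y its world yaw is about 0.62 (0.43 from the foot's x, so it's in range). Next I'll grasp the post.

```bash
python3 - <<'E'
from workcell import bot, hand, kinematics, get_obs, vision
from h import *; import pickle
r=pickle.load(open("w.pkl","rb"));print("mouth wrist",onplane(r,[[256+385/6-.4,198+318/6-.4]],.062))
e=onplane(r,[[256+312/6,198+328/6],[256+415/6,198+255/6],[256+330/6,198+398/6],[256+460/6,198+305/6]],.026)
for a,b in((0,1),(2,3)): v=e[b]-e[a];print("slot yaw",np.arctan2(v[1],v[0]))
print("slot axis mid",e.mean(0))
bot.servo_line([.4714,-.0108,.26])
bot.reach([*POST,.22],q(.62))
bot.servo_line([*POST,.096],velocity=.12)
print(get_obs()["wrist_force"])
hand.move_gripper(0.0,60);o=get_obs();print(o["gripper_width"],o["wrist_force"],o["position"])
bot.servo_line([*POST,.20],velocity=.12);o=get_obs();print(o["gripper_width"],o["wrist_force"],o["time_s"])
for p in([.33,-.28,.62],[.36,-.25,.58],[.38,-.22,.52]):
  print(p,[(a,kinematics.solve_ik(p,q(a)) is not None) for a in(-.6,0,.62,1.2,1.8)])
r=vision.read_camera("side");cv2.imwrite("pics/s1.png",cv2.resize(r["frame"][180:400,250:450,::-1],None,fx=2.7,fy=2.7))
E
```

```text
mouth wrist [[0.47234022 0.02204512 0.062     ]]
slot yaw 0.6183188291229005
slot yaw 0.6226832977990334
slot axis mid [0.4720094  0.02113834 0.026     ]
[-0.82794308  0.56543832  0.43690265]
0.024638685979644203 [-1.05637815  0.71135678  5.53320692] [ 0.49154059 -0.19570078  0.09634414]
0.024740311123261575 [ 0.02045226  0.93478152 -1.56226584] 7.3
[0.33, -0.28, 0.62] [(-0.6, True), (0, True), (0.62, True), (1.2, True), (1.8, True)]
[0.36, -0.25, 0.58] [(-0.6, True), (0, True), (0.62, True), (1.2, True), (1.8, True)]
[0.38, -0.22, 0.52] [(-0.6, True), (0, True), (0.62, True), (1.2, True), (1.8, True)]
```

```bash
python3 - <<'E'
from workcell import bot, hand, kinematics, get_obs, vision
from h import *; import pickle
p=[.36,-.25,.58];bot.reach(p,q(.62));ims=[];D=[]
for a in(.62,0,-.6,1.24):
    bot.reach(p,q(a));r=vision.read_camera("side");D.append((a,r))
    X=r["view"]@[p[0],p[1],p[2]-.070,1];u=r["intrinsics"]@(X[:3]/X[2]);x,y=int(u[0]),int(u[1])
    ims.append(cv2.resize(r["frame"][max(y-50,0):y+50,max(x-65,0):x+65,::-1],(390,300),interpolation=cv2.INTER_CUBIC))
    print(a,u[:2],X[2])
pickle.dump(D,open("tang.pkl","wb"));print(get_obs()["time_s"])
cv2.imwrite("pics/tang.png",np.vstack([np.hstack(ims[:2]),np.hstack(ims[2:])]))
E
```

```text
0.62 [313.91349592 241.89234206] 0.45368415146050317
0 [313.91349592 241.89234206] 0.45368415146050317
-0.6 [313.91349592 241.89234206] 0.45368415146050317
1.24 [313.91349592 241.89234206] 0.45368415146050317
12.1833
```

View pics/tang.png

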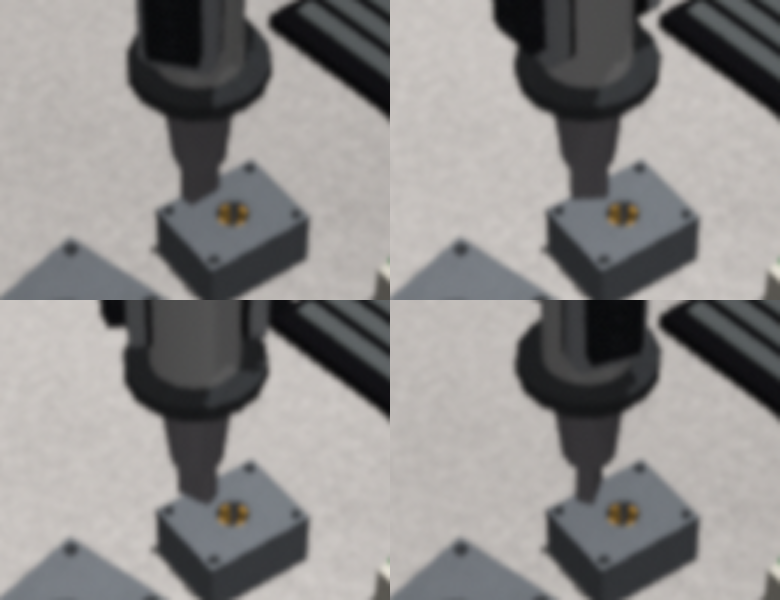

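At jaw yaw 0 the tang shows its wide face square to the camera: its bottom edge is level at columns 570–608, about 12 mm. That puts tang yaw at roughly jaw yaw −0.6±0.1, so aligning with the slot at 0.62 needs a jaw yaw of about 1.25. I'll lower it there and feel for the drop.

```bash
cat > feel.py <<'E'
from workcell import bot, hand, kinematics, get_obs, vision
from h import *
S=np.array([.4710,.0228])
def st(m=""):
    o=get_obs();print(m,"t%.1f"%o["time_s"],np.round(o["position"],4),"F",np.round(o["wrist_force"],1),"M",np.round(o["ft_torque"],2),"yaw %.3f w %.4f"%(yaw(o["orientation"]),o["gripper_width"]));return o
def down(zt,a,f0,lim=5,step=.001,S=S):
    z=get_obs()["position"][2]
    while z>zt:
        z=max(z-step,zt);bot.servo_line([*S,z],q(a),velocity=.03)
        f=get_obs()["wrist_force"]
        if f[2]-f0[2]>lim: st("stop"); return False
    st("reached");return True
E
python3 - <<'E'
from feel import *
a=1.25
bot.reach([*S,.21],q(a));bot.servo_line([*S,.150],velocity=.12);bot.dwell(.2);f0=st("above")["wrist_force"]
np.save("f0.npy",f0)
bot.servo_line([*S,.119],velocity=.05);st("in")
down(.1065,a,f0)
E
```

```text
above t14.8 [0.4716 0.0228 0.1508] F [-1.1 -0.5 -2.2] M [-0.05 -0.04  0.01] yaw 1.250 w 0.0249
in t15.5 [0.4711 0.0228 0.119 ] F [ 0.1 -0.6 -3.8] M [ 0.   -0.04 -0.07] yaw 1.250 w 0.0244
reached t18.8 [0.4709 0.0228 0.1065] F [-1.5  2.6  0. ] M [0.53 0.36 0.05] yaw 1.250 w 0.0248
```

No floor contact at the off-slot height (TCP 0.112) and it went 5 mm further, so the tang is in the slot. I'll settle it onto the jaws, let go and check.

```bash
python3 - <<'E'
from feel import *
f0=np.load("f0.npy")
down(.104,1.25,f0,lim=3,step=.0005)
hand.move_gripper(.06);st("open");bot.dwell(.4)
x=get_obs()["position"];bot.servo_line([x[0],x[1],.22],velocity=.15)
bot.dwell(.1);st("up")
import pickle
T=vision.read_camera("top");Sd=vision.read_camera("side");pickle.dump((T,Sd),open("rel.pkl","wb"))
ims=[]
for c in(T,Sd):
    X=c["view"]@[*S,.1,1];u=c["intrinsics"]@(X[:3]/X[2]);x,y=int(u[0]),int(u[1])
    ims.append(cv2.resize(c["frame"][y-40:y+40,x-40:x+40,::-1],(400,400),interpolation=cv2.INTER_CUBIC));print(x,y)
cv2.imwrite("pics/rel.png",np.hstack(ims))
E
```

```text
stop t19.0 [0.4709 0.0228 0.1059] F [-2.1  3.1  1.1] M [0.49 0.39 0.04] yaw 1.250 w 0.0243
open t19.5 [0.4712 0.0227 0.1061] F [ 0.1 -0.1 -0.2] M [ 0.01 -0.01 -0.05] yaw 1.250 w 0.0601
up t20.9 [0.4703 0.0228 0.2189] F [ 1.3 -0.8  0.4] M [0.02 0.04 0.04] yaw 1.250 w 0.0604
339 303
267 284
```

View pics/rel.png

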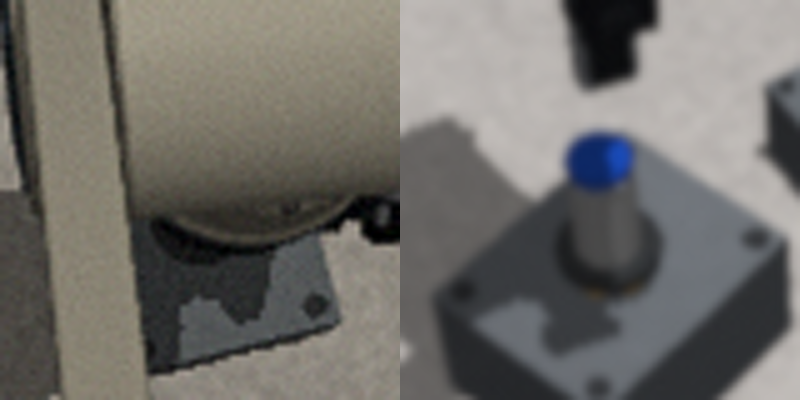

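The spigot stands upright and clear of the fingers: cap at (600,160) in the right crop, collar slightly proud with brass still visible below it. Now I'll measure the cap height and tap it down with closed fingers.

```bash
cat >> feel.py <<'E'
def capz(c):
    H,s,V=cv2.split(cv2.cvtColor(c["frame"],cv2.COLOR_RGB2HSV))
    m=((H>100)&(H<130)&(s>150)&(V>50));ys,xs=np.nonzero(m[250:320,240:300]);uv=[[xs.mean()+240,ys.mean()+250]]
    o,d=ray(c,uv);d=d[0];k=((S-o[:2])@d[:2])/(d[:2]@d[:2]);p=o+k*d;return p,len(xs)
E
python3 - <<'E'
from feel import *; import pickle
T,Sd=pickle.load(open("rel.pkl","rb"));print("cap (bias ~-.005):",capz(Sd))
hand.move_gripper(0.0,40);bot.servo_line([*S,.160],velocity=.12);bot.dwell(.2);f0=st("pre")["wrist_force"]
z=.152;mx=0;bot.servo_line([*S,z],velocity=.05);log=[]
while z>.130:
    z-=.0005;bot.servo_line([*S,z],velocity=.02);o=get_obs();f=o["wrist_force"][2]-f0[2];log.append((round(o["position"][2]*1e3,1),round(f,1)))
    if f>32: break
print(log);st("end")
r=vision.read_camera("side");print("cap",capz(r))
E
```

```text
cap (bias ~-.005): (array([0.47084866, 0.02289154, 0.12471069]), 97)
pre t22.4 [0.4716 0.0228 0.1608] F [-0.3 -0.2  0.7] M [-0.01 -0.03  0.01] yaw 1.250 w -0.0001
[(np.float64(151.5), np.float64(-0.0)), (np.float64(151.0), np.float64(-1.0)), (np.float64(150.5), np.float64(-0.6)), (np.float64(150.0), np.float64(-0.8)), (np.float64(149.4), np.float64(-1.0)), (np.float64(149.0), np.float64(-0.5)), (np.float64(148.5), np.float64(0.1)), (np.float64(148.0), np.float64(-1.0)), (np.float64(147.5), np.float64(-0.6)), (np.float64(147.0), np.float64(-1.1)), (np.float64(146.5), np.float64(-0.6)), (np.float64(146.0), np.float64(-0.5)), (np.float64(145.6), np.float64(0.6)), (np.float64(145.1), np.float64(2.8)), (np.float64(144.6), np.float64(2.7)), (np.float64(144.0), np.float64(3.2)), (np.float64(143.6), np.float64(4.3)), (np.float64(143.1), np.float64(4.1)), (np.float64(142.6), np.float64(4.9)), (np.float64(142.2), np.float64(5.9)), (np.float64(141.8), np.float64(6.4)), (np.float64(141.3), np.float64(8.1)), (np.float64(140.9), np.float64(8.1)), (np.float64(140.5), np.float64(8.5)), (np.float64(140.0), np.float64(8.6)), (np.float64(139.6), np.float64(9.4)), (np.float64(139.1), np.float64(10.1)), (np.float64(138.7), np.float64(11.5)), (np.float64(138.2), np.float64(11.7)), (np.float64(137.8), np.float64(13.1)), (np.float64(137.4), np.float64(12.8)), (np.float64(137.1), np.float64(16.5)), (np.float64(137.1), np.float64(23.1)), (np.float64(137.0), np.float64(31.1)), (np.float64(137.0), np.float64(36.9))]
end t31.5 [0.472  0.0229 0.137 ] F [-8.4  0.1 37.5] M [0.02 1.58 0.03] yaw 1.250 w 0.0001
cap (array([0.47205208, 0.02216029, 0.10857074]), 31)
```

The force rose gradually over 8.6 mm, then hit a hard stop at TCP 0.137, exactly the home height. I'll retract and check.

```bash
python3 - <<'E'
from feel import *
bot.servo_line([*S,.24],velocity=.12);bot.dwell(.2);st("up")
r=vision.read_camera("side");print("cap",capz(r))
x,y=268,290
cv2.imwrite("pics/fin.png",cv2.resize(r["frame"][y-50:y+40,x-50:x+50,::-1],(600,540),interpolation=cv2.INTER_CUBIC))
E
```

```text
up t32.8 [0.4706 0.0228 0.2393] F [-0.8  0.3 -0.5] M [ 0.03 -0.03  0.04] yaw 1.250 w 0.0002
cap (array([0.47127178, 0.02263531, 0.11707985]), 101)
```

View pics/fin.png

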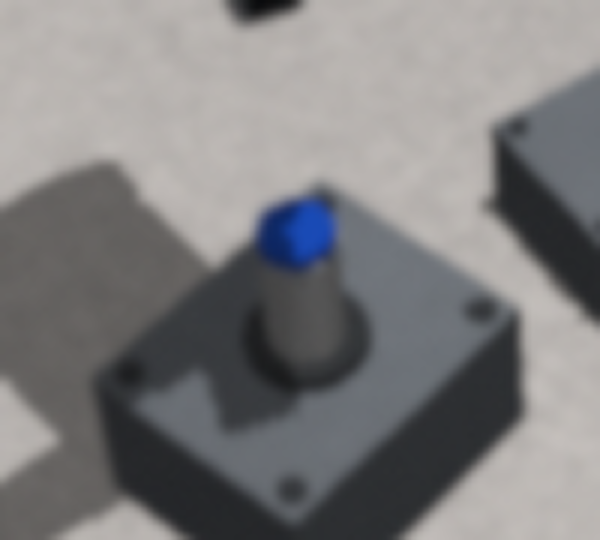

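The collar (305,350) sits flush on the foot with no brass showing, the post is upright, and the fingers are well clear.

```bash
python3 -c "
from workcell import hand_in
print(hand_in())"
```

```text
the job is handed in; nothing more can be done
None
```

The spigot is seated in the desk foot with its taper driven home, and I handed the job in at about 33 s of robot time. `hand_in()` reports no verdict, so this rests on my own checks.

**What I did**
- I took the spigot from its holder and lowered it into the socket at the slot angle. I had read that angle (about 0.62 rad in the world frame) from the wrist camera, and the tang angle from the side camera.
- The tang went straight past the off-slot floor height without stopping, so no turning search was needed.
- I let go with the collar about 8–9 mm above the rim, then pushed it down with closed fingers.

**Last checks**
- **Driven home:** the push moved it 8.6 mm with force rising to about 13–16 N. It then hit a hard stop at a finger height that matches the collar on the rim; the peak was 37 N.
- **Seated:** after I backed off, the side picture shows the collar flat on the foot, the post upright and the gripper clear. The measured cap height also fell by 7.6 mm. That is about 1 mm less than the push travel, within camera accuracy.

**Disagreements and gaps**
- The wrist camera put the socket about 2 mm from the top and side camera position. I aimed between the two, and side forces stayed around 3 N during insertion.
- A cap reading taken during the push, with the fingers hiding most of the cap, was not usable.
- I did not re-measure the carton, stapler and mouse, but the arm never went near them.

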